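Find and flag the loose clamp screw on a glue-up

TASK

One of the three wing screws on this glue-up has not been tightened. Try the screws by hand, gently, to find the one that gives way easily, turn that one about an eighth of a turn to be sure and leave it so, and leave the two tight ones set as they are. Then take the red marker pin from its stand, put it upright and fully home in the hole of the caul with the loose screw, and let go.

Things in the scene. Friction and masses are not known exactly. Their poses are not given: they have to be found in the camera images.
- press: Fixed glue-up: plywood base board 230 x 410 x 18 mm (x, y, z) with a panel of dark and light strips, 160 x 370 mm and 22 mm thick, on it. Origin: centre of the board's underside, on the bench. Three pale cauls lie across the panel along its own x, about 120 mm apart in y, tops 70 mm above the bench
- caul_a: One of three alike fixed pale wooden cauls (clamping battens), 210 x 46 x 30 mm, long axis = own x. Origin: centre of its underside (own z up; top at z = 30 mm). Carries a black wing screw on its axis at own x = +35 mm and a marker hole at own x = -45 mm. The letters do not tell the place: the cauls swap places on the panel
- grip_a (a point): Point on the upright axis of caul_a's wing screw, 34 mm above the caul's top: grip here. Own x along the wings, z up. The wings are one flat black upright bar, 64 mm long (own x), 14 mm thick (own y), from 18 mm below this point to 12 mm above it, over a round steel collar 26 mm across. It starts within 30 degrees of the caul's long axis and can turn 90 degrees or more either way
- wing_a (a point): End of one wing of caul_a's screw, at grip height, 32 mm from its axis; turns with it. Exactly one of the three like screws is loose: it slips at about 0.1 N m and stays where left. The two tight ones hold up to at least 0.8 N m either way; more turns them until they jam, within 18 degrees; they do not spring back. Turning one 12 degrees spoils its setting
- hole_a (a point): Centre of the mouth of the marker hole in the top of caul_a: 17 mm wide, 20 mm deep, with a flat floor and a 2 mm chamfer
- caul_b: One of three alike fixed pale wooden cauls (clamping battens), 210 x 46 x 30 mm, long axis = own x. Origin: centre of its underside (own z up; top at z = 30 mm). Carries a black wing screw on its axis at own x = +35 mm and a marker hole at own x = -45 mm. The letters do not tell the place: the cauls swap places on the panel
- grip_b (a point): Point on the upright axis of caul_b's wing screw, 34 mm above the caul's top: grip here. Own x along the wings, z up. The wings are one flat black upright bar, 64 mm long (own x), 14 mm thick (own y), from 18 mm below this point to 12 mm above it, over a round steel collar 26 mm across. It starts within 30 degrees of the caul's long axis and can turn 90 degrees or more either way
- wing_b (a point): End of one wing of caul_b's screw, at grip height, 32 mm from its axis; turns with it. Exactly one of the three like screws is loose: it slips at about 0.1 N m and stays where left. The two tight ones hold up to at least 0.8 N m either way; more turns them until they jam, within 18 degrees; they do not spring back. Turning one 12 degrees spoils its setting
- hole_b (a point): Centre of the mouth of the marker hole in the top of caul_b: 17 mm wide, 20 mm deep, with a flat floor and a 2 mm chamfer
- caul_c: One of three alike fixed pale wooden cauls (clamping battens), 210 x 46 x 30 mm, long axis = own x. Origin: centre of its underside (own z up; top at z = 30 mm). Carries a black wing screw on its axis at own x = +35 mm and a marker hole at own x = -45 mm. The letters do not tell the place: the cauls swap places on the panel
- grip_c (a point): Point on the upright axis of caul_c's wing screw, 34 mm above the caul's top: grip here. Own x along the wings, z up. The wings are one flat black upright bar, 64 mm long (own x), 14 mm thick (own y), from 18 mm below this point to 12 mm above it, over a round steel collar 26 mm across. It starts within 30 degrees of the caul's long axis and can turn 90 degrees or more either way
- wing_c (a point): End of one wing of caul_c's screw, at grip height, 32 mm from its axis; turns with it. Exactly one of the three like screws is loose: it slips at about 0.1 N m and stays where left. The two tight ones hold up to at least 0.8 N m either way; more turns them until they jam, within 18 degrees; they do not spring back. Turning one 12 degrees spoils its setting
- hole_c (a point): Centre of the mouth of the marker hole in the top of caul_c: 17 mm wide, 20 mm deep, with a flat floor and a 2 mm chamfer
- marker: Loose red plastic marker pin, 25 g, 66 mm long, standing upright in its stand. Round foot shank 14 mm across from 0 to 28 mm (foot bevelled), round head 22 mm across from 31 to 62 mm, to grip. Origin: centre of its foot, own z up to the head. Fully home in a hole its origin is 20 mm below the mouth and its head begins about 11 mm above it
- stand: Fixed dark wooden block, 70 x 70 x 30 mm, with a hole like those in the cauls (17 mm wide, 20 mm deep) in the middle of its top, in which the marker stands. Origin: centre of its underside, on the bench
- chisel: Loose chisel lying flat on the bench, 270 mm long, 26 mm high; origin near its middle, own x points to the blade. A bystander
- offcut: Loose dark wood offcut, 110 x 55 x 50 mm; origin: centre of its underside. A bystander
- glue: Loose glue bottle, 60 mm across, 150 mm high; origin: centre of its underside. A bystander
Things that resemble listed ones, but are neither listed nor needed, are in the scene too. Several things have the shape of the marker; the one meant has the colours described above.

How it is judged:
On the way, in this order (a step that is already met when the one before it is completed fails the run):
1. the loose screw has been turned clearly (a wing end moved over 12 mm, about 22 degrees, which a tight screw cannot do) (distance of any of wing_a, wing_b, wing_c from where it was at the start of the episode above 0.012 m), for 0.1 s.
2. the marker pin is home in the hole of the caul whose screw turned (((horizontal distance between marker and hole_a below 0.005 m and z of marker in the frame of hole_a below -0.016 m and distance of wing_a from where it was at the start of the episode above 0.012 m) or (horizontal distance between marker and hole_b below 0.005 m and z of marker in the frame of hole_b below -0.016 m and distance of wing_b from where it was at the start of the episode above 0.012 m) or (horizontal distance between marker and hole_c below 0.005 m and z of marker in the frame of hole_c below -0.016 m and distance of wing_c from where it was at the start of the episode above 0.012 m))), for 0.2 s.
At the end, for the whole second after the job is handed in: The marker pin rests upright (0.2 rad) in the hole of the loose screw's caul, foot within 5 mm of the hole's axis and 16 mm or more below its mouth; that screw is turned over 22 degrees (wing end 12 mm from its start), the tight ones are as set (wing ends within 7 mm of the start) (((horizontal distance between marker and hole_a below 0.005 m and z of marker in the frame of hole_a below -0.016 m and distance of wing_a from where it was at the start of the episode above 0.012 m and distance of each of wing_b, wing_c from where it was at the start of the episode below 0.007 m) or (horizontal distance between marker and hole_b below 0.005 m and z of marker in the frame of hole_b below -0.016 m and distance of wing_b from where it was at the start of the episode above 0.012 m and distance of each of wing_a, wing_c from where it was at the start of the episode below 0.007 m) or (horizontal distance between marker and hole_c below 0.005 m and z of marker in the frame of hole_c below -0.016 m and distance of wing_c from where it was at the start of the episode above 0.012 m and distance of each of wing_a, wing_b from where it was at the start of the episode below 0.007 m)) and angle between marker's own z axis and vertical below 0.2 rad and linear speed of marker below 0.02 m/s); the robot touches nothing.
It fails at once if a second screw is turned: a tight screw has been forced out of its setting (two wing ends moved more than 7 mm, about 12 degrees) (distance of each of wing_a, wing_b from where it was at the start of the episode above 0.007 m or distance of each of wing_a, wing_c from where it was at the start of the episode above 0.007 m or distance of each of wing_b, wing_c from where it was at the start of the episode above 0.007 m).
It fails at once if the chisel, offcut or glue bottle is knocked away (more than 20 mm) (distance of any of chisel, offcut, glue from where it was at the start of the episode above 0.02 m).
It also fails if it takes over 72 s, if anything falls off the work surface, if the arm or the gripper's body presses on something with over 40 N, if the wrist force passes 120 N, or if a joint passes its speed limit or range.

ROBOT

A 6-joint arm with a two-finger parallel gripper is mounted at the origin on the work surface. World frame = base frame: x ahead of the robot, y to its left, z up, the work surface at z = 0. Lengths are in m, angles in rad, forces in N, time in s.
With the tool pointing down it reaches from about 0.3 to 0.875 m from the base axis. Payload 6.4 kg.
Tool frame: the origin (TCP) lies at the very end of the fingers, on their centre line; the grasp point (between the pads) lies 19 mm behind it; z points along the fingers, y is the line along which they close (so a half turn about z gives the same grasp; the last joint's range is limited). The gripper opens to 88 mm and grips with 3 to 60 N. Pads are 18 mm wide; open, the fingers measure 123 mm over their backs; the gripper's body (75 mm by 187 mm) begins 45 mm behind the grasp point.
Start: joints at [0.941, 0.181, 1.607, -0, 1.354, -0.206], TCP at [0.236, 0.524, 0.239] pointing down, gripper open.
Joint ranges: [-2.99, 2.99], [-0.89, 2.07], [0.3, 2.58], [-1.14, 4.28], [0, 2.63], [-3.12, 3.12]. Speed limits (rad/s): [2.57, 2.57, 3.01, 3.14, 3.14, 3.14].

INTERFACE

Orientations are given as a unit quaternion [w, x, y, z].
In Python, from workcell import arm, cams, models gives the robot as it stands.
- The arm moves only by the tool play_rows, never from a script. Its argument "series" is a list of rows, each an object of numbers: "gripper": the opening, from 0 (shut) to 1 (fully open); "dx", "dy", "dz": the shift along the tool's x, y, z in m; "ax", "ay", "az": the turn, a rotation vector about the tool's x, y, z in rad. In form: [{"gripper": .., "dx": .., "dy": .., "dz": .., "ax": .., "ay": .., "az": ..}, ...]. A call has 1 to 5 rows; each row is the pose to reach, as a shift and turn from the pose commanded when the call began, along the tool's axes at that moment; what a row does not reach only later rows make up. A row lasts 1/10 s, in which the tool goes at most 50 mm and 8.59 degrees, less where a joint would pass 70% of its speed; a pose out of reach is approached as far as the arm can. A call with a gripper value outside its range is refused whole. The fingers move at their own pace and stop on an object; the grip force is fixed at half the most. Time passes only in rows, so rows that repeat a pose let the fingers close. It gives the time, the measured TCP pose, the force, the opening and the grip force at its end, in the units of the state.
- arm.read_state(): the state, without advancing time (a new reading comes with each control period).
- cams.camera(name): name is "scene" or "top" or "wrist"; returns a dict with "frame" (384x512x3 uint8, blue, green, red), "range_z" (384x512 float32, m along the optical axis (not along the pixel's ray), 0 where there is no reading), "intrinsics" (3x3 intrinsics, pixels), "rvec" (rotation vector, rad) and "tvec" (3), from world to camera coordinates, as OpenCV has them. Camera axes: x right, y down, z forward; pixel columns grow to the right and rows downward; lengths in m; the calibration is good to about 2 mm. A picture is of the moment at which its call begins.
- arm.finish_job(): hands the job in; it is judged then, once.
Trained networks look in a picture, given as the dict that the camera call returned (one of the last four; its "shot" number tells which), for a name from the list of things; names that differ only in an ending like _2 or _b are one class to them, and where a whole thing is asked for, a point or a joint stands for the part that bears it (a point fixed in the world has none). Each returns a list of dicts, best first, with "conf" (0 to 1); they miss things now and then, are a little off and sometimes report something else, mostly with a low value. They report only what shows in the picture. A call takes as long as a camera call. They do not tell look-alikes from the thing itself.
- models.spot_in(picture, target): "extent" ([left, top, width, height] as shares, 0 to 1, of the picture: columns of its width, rows of its height, round what is visible of it).
- models.cut_out(picture, target): "pixels" (384x512 bool, what is visible of it) and "extent" ([left, top, width, height] as shares, 0 to 1, of the picture: columns of its width, rows of its height, round what is visible of it).
- models.tip_of(picture, target): "centre" ([column, row] as shares, 0 to 1, of the picture: columns of its width, rows of its height: a listed point, or the origin of a listed thing).
The state is a dict: "time_s": time; "joints": joint angles; "dq": joint speeds; "joint_efforts": joint torques, N m; "position": TCP position; "eef_rot": TCP orientation; "force": force on the tool from outside, world axes, zero at the start; "torque": the same for the moment, N m; "grip_width": finger opening in m; "gripper_force": force on a finger pad.
Only numpy, scipy, OpenCV 4.12 (cv2) and the standard library are available. Lean on these libraries where they do the work, as an engineer would, in place of code of your own. Each camera call takes 0.05 s, during which the arm holds its last target. There are 200 camera calls.

## Working session

There is one attempt and no reset: what is moved stays moved. The work goes in short steps, Python scripts to look and compute and a tool call to move; the robot and the scene stay as the last step left them, time stands still between calls to the robot, and variables do not carry over. Pictures are saved under pics/ and viewed, at most 10 in all, crops included, and the job is handed in when it is done.

Besides the shell and the picture viewer there is one more tool, called after ">>>" as name(argument=value, ...) on one line, values as JSON. play_rows: Moves the arm, as the interface text tells. Its arguments: {"type":"object","properties":{"series":{"type":"array","items":{"type":"object","properties":{"gripper":{"type":"number"},"dx":{"type":"number"},"dy":{"type":"number"},"dz":{"type":"number"},"ax":{"type":"number"},"ay":{"type":"number"},"az":{"type":"number"}}}}},"required":["series"]}

```bash
mkdir -p pics; ls
cat > h.py <<'E'
import numpy as np, cv2
from scipy.spatial.transform import Rotation as R
from workcell import arm, cams, models
def cam(n,save=None):
    p=cams.camera(n)
    if save: cv2.imwrite('pics/'+save,p['frame'])
    return p
def T(p):
    return cv2.Rodrigues(np.array(p['rvec'],float))[0], np.array(p['tvec'],float).ravel()
def ray(p,u,v):
    r,t=T(p); d=np.linalg.inv(p['intrinsics'])@np.array([u,v,1.]); return -r.T@t, r.T@d
def atz(p,u,v,z):
    c,d=ray(p,u,v); return c+d*(z-c[2])/d[2]
def cloud(p):
    r,t=T(p); h,w=p['range_z'].shape; u,v=np.meshgrid(np.arange(w),np.arange(h))
    X=np.stack([u,v,np.ones_like(u)],-1)@np.linalg.inv(p['intrinsics']).T*p['range_z'][...,None]
    return (X-t)@r
def proj(p,X):
    r,t=T(p); x=p['intrinsics']@(r@np.asarray(X,float)+t); return x[:2]/x[2]
E
python3 - <<'E'
from h import *
p=cam('top','top.png'); s=cam('scene','scene.png')
im=np.hstack([p['frame'],s['frame']])
print(arm.read_state())
C=cloud(p)
for n in ['grip_a','hole_a','wing_a','marker','stand','chisel','offcut','glue','caul_a']:
    for pic,nm in ((p,'top'),(s,'scene')):
        print(n,nm,[(round(d['conf'],2),(np.array(d['centre'])*[512,384]).round(1).tolist()) for d in models.tip_of(pic,n)])
E
```

```text
pics
{'time_s': 0.1, 'joints': array([ 9.40759241e-01,  1.81436128e-01,  1.60787465e+00, -2.56445275e-05,
        1.35378754e+00, -2.06325532e-01]), 'dq': array([-0.00143491, -0.00208324, -0.00334679,  0.00369531,  0.0003017 ,
        0.00010803]), 'joint_efforts': array([ 1.38799100e-03, -4.34819162e+01, -3.42695618e+01,  7.04733934e-02,
        3.39922635e-02, -4.07931395e-06]), 'position': array([0.23613484, 0.52376736, 0.23793357]), 'eef_rot': array([-2.94284499e-04,  2.10271779e-01,  9.77642681e-01, -6.93045430e-04]), 'force': array([-0.14707332, -0.32144817,  0.16904519]), 'torque': array([ 0.05227343,  0.01138697, -0.03873477]), 'gripper_force': 0.0, 'grip_width': 0.08833301296720349}
grip_a top [(0.77, [272.7, 196.9]), (0.65, [229.4, 191.7]), (0.64, [180.4, 193.3])]
grip_a scene [(0.71, [271.3, 187.9]), (0.68, [229.8, 197.5]), (0.57, [313.2, 179.8])]
hole_a top [(0.92, [275.8, 228.1]), (0.71, [229.4, 222.3]), (0.66, [177.1, 223.5])]
hole_a scene [(0.75, [299.8, 171.7]), (0.74, [218.8, 188.7]), (0.69, [258.9, 182.3]), (0.69, [273.9, 200.4])]
wing_a top [(0.62, [184.1, 179.2]),
[... 255 characters left out ...]
8, 189.6]), (0.18, [407.3, 213.1])]
marker scene [(0.58, [162.9, 213.1]), (0.56, [153.0, 247.8]), (0.49, [141.6, 210.0]), (0.47, [132.6, 227.8]), (0.45, [301.4, 171.2])]
stand top [(0.73, [367.6, 233.2])]
stand scene [(0.7, [137.8, 230.7]), (0.23, [258.0, 179.8])]
chisel top [(0.62, [407.7, 211.2])]
chisel scene [(0.94, [92.9, 265.6])]
offcut top []
offcut scene [(0.72, [157.8, 287.0]), (0.52, [256.8, 180.0])]
glue top [(0.78, [81.3, 218.5])]
glue scene [(0.59, [382.4, 162.4]), (0.27, [159.3, 287.0])]
caul_a top [(0.93, [186.3, 212.4]), (0.77, [271.0, 214.6]), (0.61, [233.3, 209.8])]
caul_a scene [(0.91, [304.0, 185.6]), (0.82, [262.1, 196.1]), (0.73, [228.2, 207.2]), (0.55, [315.6, 187.3])]
```

View pics/top.png

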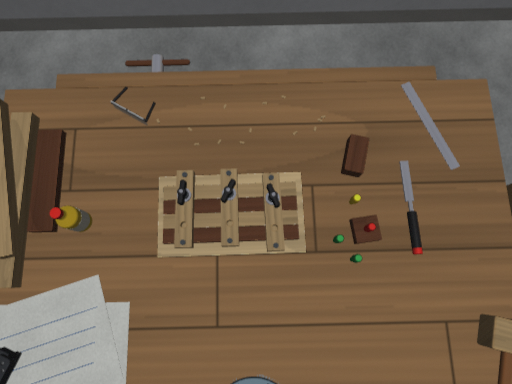

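View pics/scene.png

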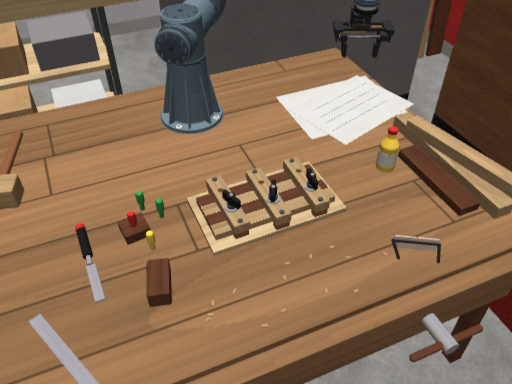

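Run:
```python
from h import *
p=cam('top')
C=cloud(p)
for nm,u,v,z in [('gripL',182,192,.104),('gripM',229,191,.104),('gripR',272.7,196,.104),('holeL',183,222,.07),('holeM',229.4,222.3,.07),('holeR',275.8,228,.07),('redhead',371.5,227,.076),('corner1',159,176,.018),('corner2',303,173,.018),('glue',81,218,0),('offcut',356,156,.05)]:
    print(nm,atz(p,u,v,z).round(3),C[int(v),int(u)].round(3))
hsv=cv2.cvtColor(p['frame'],cv2.COLOR_BGR2HSV)
m=((hsv[...,0]<8)|(hsv[...,0]>172))&(hsv[...,1]>190)&(hsv[...,2]>120)
n,l,st,c=cv2.connectedComponentsWithStats(m.astype(np.uint8)); print(st,c)
cv2.imwrite('pics/crop.png',cv2.resize(p['frame'][140:270,150:430],None,fx=2.8,fy=2.8,interpolation=cv2.INTER_CUBIC))
w=cam('wrist'); r,t=T(w); q=arm.read_state(); Rt=R.from_quat(np.roll(q['eef_rot'],-1)).as_matrix()
print('cam in tool',(Rt.T@(-r.T@t-q['position'])).round(4),'axes',(Rt.T@r.T).round(3),w['intrinsics'])
```

```text
gripL [0.582 0.172 0.104] [0.579 0.17  0.117]
gripM [0.582 0.05  0.104] [0.579 0.049 0.115]
gripR [ 0.566 -0.064  0.104] [ 0.563 -0.061  0.116]
holeL [0.508 0.174 0.07 ] [0.51  0.178 0.053]
holeM [0.504 0.051 0.07 ] [0.508 0.053 0.05 ]
holeR [ 0.486 -0.071  0.07 ] [ 0.489 -0.07   0.051]
redhead [ 0.483 -0.322  0.076] [ 0.483 -0.321  0.076]
corner1 [0.651 0.255 0.018] [0.65  0.255 0.018]
corner2 [ 0.65  -0.159  0.018] [ 0.655 -0.162  0.001]
glue [0.536 0.479 0.   ] [0.524 0.446 0.069]
offcut [ 0.688 -0.306  0.05 ] [ 0.688 -0.306  0.049]
[[     0      0    512    384 196428]
 [    50    207     11     12     96]
 [   369    223      7      7     38]
 [   414    248      8      6     46]] [[255.5376372  191.46923555]
 [ 54.80208333 212.44791667]
 [371.68421053 226.18421053]
 [417.65217391 250.5       ]]
cam in tool [ 0.0748  0.0002 -0.1453] axes [[-0.    -0.958 -0.287]
 [ 1.    -0.    -0.001]
 [ 0.    -0.287  0.958]] [[271.97083499   0.         252.50052583]
 [  0.         271.97083499 192.16913655]
 [  0.           0.           1.        ]]
```

View pics/crop.png

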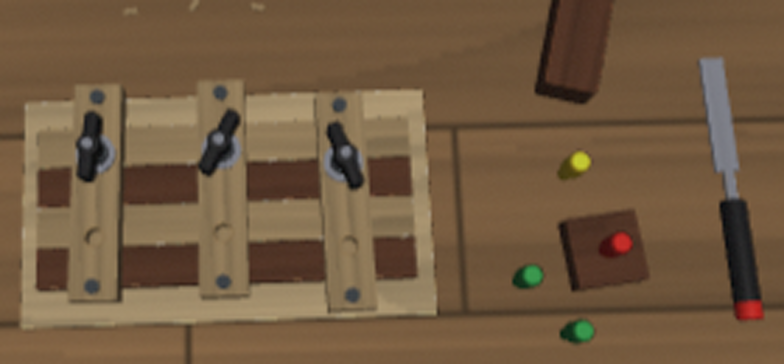

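```bash
cat >> h.py <<'E'
def go(x,y,z,yaw=None):
    "yaw = world angle (deg) of tool x; tool kept pointing down"
    s=arm.read_state(); M=R.from_quat(np.roll(s['eef_rot'],-1)); A=M.as_matrix()
    d=A.T@(np.array([x,y,z])-s['position'])
    if yaw is None: yaw=np.degrees(np.arctan2(A[1,0],A[0,0]))
    a=np.radians(yaw); G=np.array([[np.cos(a),np.sin(a),0],[np.sin(a),-np.cos(a),0],[0,0,-1]])
    rv=R.from_matrix(A.T@G).as_rotvec()
    print('d',d.round(4),'a',rv.round(4),'yaw now',np.degrees(np.arctan2(A[1,0],A[0,0])).round(2),'pos',s['position'].round(4),'j',s['joints'].round(2))
E
python3 -c "
from h import *
go(.58,.05,.25,180)"
```

```text
d [-0.5082 -0.2909 -0.0113] a [-0.     -0.     -0.4238] yaw now 155.72 pos [0.2364 0.5241 0.2387] j [ 0.94  0.18  1.61  0.    1.35 -0.21]
```

>>> play_rows(series=[{"gripper":1,"dx":-0.508,"dy":-0.291,"dz":-0.012,"az":-0.424},{"gripper":1,"dx":-0.508,"dy":-0.291,"dz":-0.012,"az":-0.424},{"gripper":1,"dx":-0.508,"dy":-0.291,"dz":-0.012,"az":-0.424},{"gripper":1,"dx":-0.508,"dy":-0.291,"dz":-0.012,"az":-0.424},{"gripper":1,"dx":-0.508,"dy":-0.291,"dz":-0.012,"az":-0.424}])

```text
invalid input at $.series[0]: expected keys gripper, dx, dy, dz, ax, ay, az
```

```bash
python3 -c "
from h import *
go(.58,.05,.25,180)"
```

```text
d [-0.5082 -0.2909 -0.0113] a [-0.     -0.     -0.4238] yaw now 155.72 pos [0.2364 0.5241 0.2387] j [ 0.94  0.18  1.61  0.    1.35 -0.21]
```

>>> play_rows(series=[{"gripper":1,"dx":-0.508,"dy":-0.291,"dz":-0.012,"ax":0,"ay":0,"az":-0.424},{"gripper":1,"dx":-0.508,"dy":-0.291,"dz":-0.012,"ax":0,"ay":0,"az":-0.424},{"gripper":1,"dx":-0.508,"dy":-0.291,"dz":-0.012,"ax":0,"ay":0,"az":-0.424},{"gripper":1,"dx":-0.508,"dy":-0.291,"dz":-0.012,"ax":0,"ay":0,"az":-0.424},{"gripper":1,"dx":-0.508,"dy":-0.291,"dz":-0.012,"ax":0,"ay":0,"az":-0.424}])

```text
time_s: 1.6
position: [0.3763, 0.3314, 0.2439]
eef_rot: [0.0, -0.001, 1.0, 0.0]
force: [0.3, 0.4, 0.1]
grip_width: 0.0884
gripper_force: 0.0
```

```bash
python3 -c "
from h import *
go(.58,.05,.25,180)"
```

```text
d [-0.2033 -0.2817 -0.006 ] a [0.0004 0.0006 0.0016] yaw now -179.91 pos [0.3763 0.3314 0.2439] j [ 0.48  0.01  1.78  0.    1.35 -1.09]
```

>>> play_rows(series=[{"gripper":1,"dx":-0.203,"dy":-0.282,"dz":-0.006,"ax":0,"ay":0,"az":0},{"gripper":1,"dx":-0.203,"dy":-0.282,"dz":-0.006,"ax":0,"ay":0,"az":0},{"gripper":1,"dx":-0.203,"dy":-0.282,"dz":-0.006,"ax":0,"ay":0,"az":0},{"gripper":1,"dx":-0.203,"dy":-0.282,"dz":-0.006,"ax":0,"ay":0,"az":0},{"gripper":1,"dx":-0.203,"dy":-0.282,"dz":-0.006,"ax":0,"ay":0,"az":0}])

```text
time_s: 2.1
position: [0.5226, 0.1281, 0.2483]
eef_rot: [0.0, -0.0, 1.0, 0.0]
force: [0.6, 1.2, -0.8]
grip_width: 0.0881
gripper_force: 0.0
```

>>> play_rows(series=[{"gripper":1,"dx":-0.08,"dy":-0.095,"dz":0,"ax":0,"ay":0,"az":0},{"gripper":1,"dx":-0.08,"dy":-0.095,"dz":0,"ax":0,"ay":0,"az":0},{"gripper":1,"dx":-0.08,"dy":-0.095,"dz":0,"ax":0,"ay":0,"az":0}])

```text
time_s: 2.4
position: [0.6037, 0.0313, 0.2478]
eef_rot: [0.0, 0.001, 1.0, -0.0]
force: [0.1, 0.5, -0.5]
grip_width: 0.0882
gripper_force: 0.0
```

```bash
cat > wings.py <<'E'
from h import *
def wings(p,cent):
    C=cloud(p); g=p['frame'].max(-1); out=[]
    for c in cent:
        m=(np.hypot(C[...,0]-c[0],C[...,1]-c[1])<.05)&(C[...,2]>.108)&(C[...,2]<.121)&(p['range_z']>0)
        P=C[m]; ctr,(w,h),a=cv2.minAreaRect((P[:,:2]*1000).astype(np.float32))
        q=P[:,:2]-P[:,:2].mean(0); v=np.linalg.svd(q,full_matrices=False)[2][0]; v=v*np.sign(v[0])
        out.append((m.sum(),np.round(ctr,1).tolist(),round(w,1),round(h,1),'ang',np.degrees(np.arctan2(v[1],v[0])).round(1),P[:,2].max().round(4),'mean',(P.mean(0)*1000).round(1)))
    return out
E
python3 - <<'E'
from wings import *
p=cam('wrist','w1.png'); print(arm.read_state()['position'])
for o in wings(p,[(.58,.17),(.58,.05),(.565,-.063)]): print(o)
for n in ['grip_a','hole_a','wing_a']:
  z=.07 if n=='hole_a' else .104
  for d in models.tip_of(p,n):
    u,v=np.array(d['centre'])*[512,384]; print(n,round(d['conf'],2),round(u),round(v),atz(p,u,v,z).round(4))
E
```

```text
[0.60481819 0.02952233 0.2477015 ]
(np.int64(995), [583.0, 173.9], 64.0, 20.9, 'ang', np.float64(-6.8), np.float64(0.1201), 'mean', array([581.3, 172.8, 114.6]))
(np.int64(889), [583.9, 53.6], 20.7, 63.2, 'ang', np.float64(-28.0), np.float64(0.1204), 'mean', array([582.7,  53.6, 115.1]))
(np.int64(978), [568.8, -62.8], 63.3, 21.0, 'ang', np.float64(20.8), np.float64(0.1199), 'mean', array([567.7, -62.1, 114.9]))
grip_a 0.7 273 163 [0.5829 0.0536 0.104 ]
grip_a 0.69 161 149 [ 0.5672 -0.0655  0.104 ]
grip_a 0.66 385 160 [0.5798 0.174  0.104 ]
hole_a 0.92 381 83 [0.5004 0.174  0.07  ]
hole_a 0.82 275 83 [0.5    0.0564 0.07  ]
hole_a 0.79 165 72 [ 0.4883 -0.0644  0.07  ]
wing_a 0.75 376 193 [0.6167 0.1686 0.104 ]
wing_a 0.66 177 181 [ 0.602 -0.051  0.104]
wing_a 0.64 262 187 [0.6093 0.0419 0.104 ]
```

View pics/w1.png

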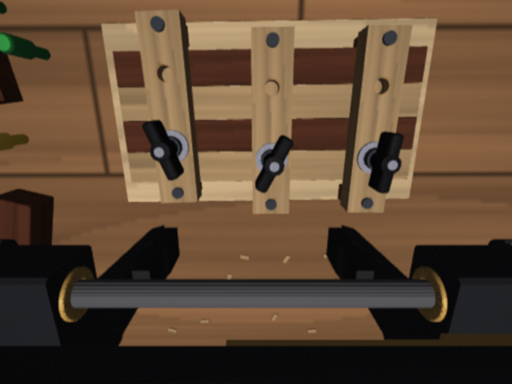

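```bash
python3 -c "
from h import *
go(.583,.0536,.087,152)"
```

```text
d [0.0181 0.0185 0.1605] a [ 3.000e-04 -1.300e-03  4.878e-01] yaw now 179.95 pos [0.6013 0.035  0.2475] j [-0.14  0.23  1.53  0.    1.38 -1.71]
```

>>> play_rows(series=[{"gripper":1,"dx":0.018,"dy":0.0185,"dz":0.05,"ax":0,"ay":0,"az":0.488},{"gripper":1,"dx":0.018,"dy":0.0185,"dz":0.08,"ax":0,"ay":0,"az":0.488},{"gripper":1,"dx":0.018,"dy":0.0185,"dz":0.1,"ax":0,"ay":0,"az":0.488},{"gripper":1,"dx":0.018,"dy":0.0185,"dz":0.11,"ax":0,"ay":0,"az":0.488},{"gripper":1,"dx":0.018,"dy":0.0185,"dz":0.11,"ax":0,"ay":0,"az":0.488}])

```text
time_s: 3.1
position: [0.5814, 0.0554, 0.1363]
eef_rot: [-0.002, 0.241, 0.971, -0.0]
force: [-1.1, 0.1, -0.1]
grip_width: 0.0883
gripper_force: 0.0
```

```bash
python3 -c "
from wings import *
p=cam('wrist')
print(wings(p,[(.583,.0536)]))
go(.583,.0536,.087,152)"
```

```text
[(np.int64(1979), [583.5, 53.9], 21.5, 63.0, 'ang', np.float64(-27.6), np.float64(0.1202), 'mean', array([581.4,  55.1, 115.2]))]
d [-0.0012 -0.001   0.0506] a [-0.0004 -0.0015  0.0039] yaw now 152.22 pos [0.5825 0.055  0.1376] j [-0.11  0.31  1.66  0.    1.17 -1.19]
```

Aligned; descend and close.

>>> play_rows(series=[{"gripper":1,"dx":-0.001,"dy":-0.001,"dz":0.03,"ax":0,"ay":0,"az":0},{"gripper":1,"dx":-0.001,"dy":-0.001,"dz":0.05,"ax":0,"ay":0,"az":0},{"gripper":1,"dx":-0.001,"dy":-0.001,"dz":0.05,"ax":0,"ay":0,"az":0},{"gripper":0,"dx":-0.001,"dy":-0.001,"dz":0.05,"ax":0,"ay":0,"az":0},{"gripper":0,"dx":-0.001,"dy":-0.001,"dz":0.05,"ax":0,"ay":0,"az":0}])

```text
time_s: 3.65
position: [0.5853, 0.0523, 0.09]
eef_rot: [0.002, 0.241, 0.971, 0.0]
force: [-0.5, -0.0, 0.3]
grip_width: 0.0742
gripper_force: 0.0
```

>>> play_rows(series=[{"gripper":0,"dx":0,"dy":0,"dz":0,"ax":0,"ay":0,"az":0},{"gripper":0,"dx":0,"dy":0,"dz":0,"ax":0,"ay":0,"az":0},{"gripper":0,"dx":0,"dy":0,"dz":0,"ax":0,"ay":0,"az":0},{"gripper":0,"dx":0,"dy":0,"dz":0,"ax":0,"ay":0,"az":0}])

```text
time_s: 4.05
position: [0.5842, 0.0521, 0.0882]
eef_rot: [0.0, 0.242, 0.97, 0.0]
force: [0.2, -0.7, -0.7]
grip_width: 0.0419
gripper_force: 0.0
```

```bash
cat > st.py <<'E'
from h import *
s=arm.read_state(); A=R.from_quat(np.roll(s['eef_rot'],-1)).as_matrix()
print('t',s['time_s'],'yaw',np.degrees(np.arctan2(A[1,0],A[0,0])).round(2),'pos',s['position'].round(4),'F',s['force'].round(1),'tau',s['torque'].round(2),'j6',s['joint_efforts'][5].round(3),'w',s['grip_width'].round(4),s['gripper_force'])
E
python3 st.py
```

```text
Traceback (most recent call last):
  File "st.py", line 3, in <module>
    print('t',s['time_s'],'yaw',np.degrees(np.arctan2(A[1,0],A[0,0])).round(2),'pos',s['position'].round(4),'F',s['force'].round(1),'tau',s['torque'].round(2),'j6',s['joint_efforts'][5].round(3),'w',s['grip_width'].round(4),s['gripper_force'])
                                                                                                                                                                                                       ^^^^^^^^^^^^^^^^^^^^^
AttributeError: 'float' object has no attribute 'round'
```

>>> play_rows(series=[{"gripper":0,"dx":0,"dy":0,"dz":0,"ax":0,"ay":0,"az":0},{"gripper":0,"dx":0,"dy":0,"dz":0,"ax":0,"ay":0,"az":0},{"gripper":0,"dx":0,"dy":0,"dz":0,"ax":0,"ay":0,"az":0},{"gripper":0,"dx":0,"dy":0,"dz":0,"ax":0,"ay":0,"az":0},{"gripper":0,"dx":0,"dy":0,"dz":0,"ax":0,"ay":0,"az":0}])

```text
time_s: 4.55
position: [0.5846, 0.0533, 0.0879]
eef_rot: [0.0, 0.241, 0.97, 0.001]
force: [2.7, 4.8, -2.3]
grip_width: 0.0136
gripper_force: 30.0
```

```bash
sed -i "s/s\['grip_width'\].round(4)/round(s['grip_width'],4)/" st.py
python3 st.py
```

```text
t 4.55 yaw 152.05 pos [0.5846 0.0533 0.0879] F [ 2.7  4.8 -2.3] tau [ 0.64 -0.47  0.08] j6 0.022 w 0.0136 29.99932828824967
```

>>> play_rows(series=[{"gripper":0,"dx":0,"dy":0,"dz":0,"ax":0,"ay":0,"az":0.02},{"gripper":0,"dx":0,"dy":0,"dz":0,"ax":0,"ay":0,"az":0.04},{"gripper":0,"dx":0,"dy":0,"dz":0,"ax":0,"ay":0,"az":0.05},{"gripper":0,"dx":0,"dy":0,"dz":0,"ax":0,"ay":0,"az":0.05}])

```text
time_s: 4.95
position: [0.5846, 0.0533, 0.0879]
eef_rot: [0.0, 0.266, 0.964, 0.001]
force: [3.9, 4.3, -1.3]
grip_width: 0.0139
gripper_force: 30.0
```

```bash
python3 st.py
```

```text
t 4.95 yaw 149.18 pos [0.5846 0.0533 0.0879] F [ 3.9  4.3 -1.3] tau [ 0.67 -0.42  0.02] j6 0.167 w 0.0139 29.999490645714104
```

>>> play_rows(series=[{"gripper":0,"dx":0,"dy":0,"dz":0,"ax":0,"ay":0,"az":0.02},{"gripper":0,"dx":0,"dy":0,"dz":0,"ax":0,"ay":0,"az":0.04},{"gripper":0,"dx":0,"dy":0,"dz":0,"ax":0,"ay":0,"az":0.05},{"gripper":0,"dx":0,"dy":0,"dz":0,"ax":0,"ay":0,"az":0.05}])

```text
time_s: 5.35
position: [0.5846, 0.0533, 0.0879]
eef_rot: [0.0, 0.29, 0.957, 0.001]
force: [3.3, 4.3, -1.6]
grip_width: 0.0138
gripper_force: 30.0
```

```bash
python3 st.py; python3 -c "
from wings import *
p=cam('wrist','w2.png')
print(wings(p,[(.583,.0536)]))"
```

```text
t 5.35 yaw 146.32 pos [0.5846 0.0533 0.0879] F [ 3.3  4.3 -1.6] tau [ 0.67 -0.42  0.09] j6 0.167 w 0.0138 29.99943494796753
[(np.int64(3258), [580.7, 51.9], 41.4, 60.9, 'ang', np.float64(-33.7), np.float64(0.121), 'mean', array([575.5,  59.2, 115. ]))]
```

View pics/w2.png

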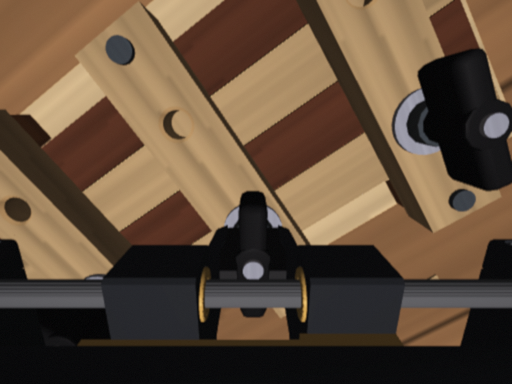

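The bar stays aligned with the fingers (bar at (252,230)), with a steady low j6 torque: the middle screw is loose. I'll turn it on to about 45°.

>>> play_rows(series=[{"gripper":0,"dx":0,"dy":0,"dz":0,"ax":0,"ay":0,"az":0.14},{"gripper":0,"dx":0,"dy":0,"dz":0,"ax":0,"ay":0,"az":0.28},{"gripper":0,"dx":0,"dy":0,"dz":0,"ax":0,"ay":0,"az":0.42},{"gripper":0,"dx":0,"dy":0,"dz":0,"ax":0,"ay":0,"az":0.56},{"gripper":0,"dx":0,"dy":0,"dz":0,"ax":0,"ay":0,"az":0.66}])

```text
time_s: 5.9
position: [0.5847, 0.0533, 0.0879]
eef_rot: [0.0, 0.586, 0.81, 0.001]
force: [3.4, 5.1, -1.6]
grip_width: 0.0139
gripper_force: 30.0
```

>>> play_rows(series=[{"gripper":0,"dx":0,"dy":0,"dz":0,"ax":0,"ay":0,"az":0.02},{"gripper":0,"dx":0,"dy":0,"dz":0,"ax":0,"ay":0,"az":0.02}])

```text
time_s: 6.1
position: [0.5847, 0.0533, 0.0879]
eef_rot: [0.0, 0.593, 0.806, 0.001]
force: [3.7, 4.9, -2.2]
grip_width: 0.0138
gripper_force: 30.0
```

```bash
python3 st.py
```

```text
t 6.1 yaw 107.33 pos [0.5847 0.0533 0.0879] F [ 3.7  4.9 -2.2] tau [ 0.67 -0.4  -0.  ] j6 0.244 w 0.0138 29.99966725241393
```

>>> play_rows(series=[{"gripper":0.6,"dx":0,"dy":0,"dz":0,"ax":0,"ay":0,"az":0},{"gripper":0.6,"dx":0,"dy":0,"dz":0,"ax":0,"ay":0,"az":0},{"gripper":0.6,"dx":0,"dy":0,"dz":0,"ax":0,"ay":0,"az":0},{"gripper":0.6,"dx":0,"dy":0,"dz":-0.03,"ax":0,"ay":0,"az":0},{"gripper":0.6,"dx":0,"dy":0,"dz":-0.06,"ax":0,"ay":0,"az":0}])

```text
time_s: 6.6
position: [0.583, 0.052, 0.1475]
eef_rot: [-0.001, 0.592, 0.806, -0.001]
force: [0.7, -0.5, -0.0]
grip_width: 0.0516
gripper_force: 0.0
```

```bash
python3 st.py; python3 -c "
from wings import *
p=cam('top')
print(wings(p,[(.583,.0536),(.583,.174),(.569,-.063)]))
go(.483,-.322,.20,180)"
```

```text
t 6.6 yaw 107.35 pos [0.583  0.052  0.1475] F [ 0.7 -0.5 -0. ] tau [-0.04  0.05  0.  ] j6 -0.004 w 0.0516 0.0
[(np.int64(6), [574.4, 80.6], 6.9, 3.5, 'ang', np.float64(32.5), np.float64(0.1162), 'mean', array([574.6,  80.5, 113.7])), (np.int64(4), [579.9, 163.8], 2.0, 10.6, 'ang', np.float64(-15.1), np.float64(0.1126), 'mean', array([580.4, 163.8, 110.9])), (np.int64(144), [569.3, -64.6], 62.0, 21.5, 'ang', np.float64(20.6), np.float64(0.1205), 'mean', array([568.4, -64.6, 115. ]))]
d [-0.326  -0.2102 -0.0464] a [ 0.0033  0.0061 -1.2678] yaw now 107.36 pos [0.5866 0.0518 0.154 ] j [-0.11  0.29  1.65 -0.    1.19 -0.42]
```

>>> play_rows(series=[{"gripper":0.6,"dx":0,"dy":0,"dz":-0.046,"ax":0,"ay":0,"az":-0.1},{"gripper":0.6,"dx":-0.326,"dy":-0.21,"dz":-0.046,"ax":0,"ay":0,"az":-1.268},{"gripper":0.6,"dx":-0.326,"dy":-0.21,"dz":-0.046,"ax":0,"ay":0,"az":-1.268},{"gripper":0.6,"dx":-0.326,"dy":-0.21,"dz":-0.046,"ax":0,"ay":0,"az":-1.268},{"gripper":0.6,"dx":-0.326,"dy":-0.21,"dz":-0.046,"ax":0,"ay":0,"az":-1.268}])

```text
time_s: 7.15
position: [0.5352, -0.1261, 0.1942]
eef_rot: [0.0, 0.302, 0.953, -0.0]
force: [1.1, -0.2, -0.4]
grip_width: 0.0529
gripper_force: 0.0
```

```bash
python3 -c "
from h import *
go(.483,-.322,.19,180)"
```

```text
d [-0.07   -0.1903  0.0043] a [-3.000e-04  6.000e-04 -6.129e-01] yaw now 144.88 pos [ 0.5352 -0.1261  0.1942] j [-0.45  0.17  1.71 -0.    1.26 -1.4 ]
```

>>> play_rows(series=[{"gripper":0.6,"dx":-0.07,"dy":-0.19,"dz":0.004,"ax":0,"ay":0,"az":-0.613},{"gripper":0.6,"dx":-0.07,"dy":-0.19,"dz":0.004,"ax":0,"ay":0,"az":-0.613},{"gripper":0.6,"dx":-0.07,"dy":-0.19,"dz":0.004,"ax":0,"ay":0,"az":-0.613},{"gripper":0.6,"dx":-0.07,"dy":-0.19,"dz":0.004,"ax":0,"ay":0,"az":-0.613},{"gripper":0.6,"dx":-0.07,"dy":-0.19,"dz":0.004,"ax":0,"ay":0,"az":-0.613}])

```text
time_s: 7.65
position: [0.481, -0.3242, 0.19]
eef_rot: [-0.0, 0.003, 1.0, -0.001]
force: [-0.6, 0.8, -0.3]
grip_width: 0.0532
gripper_force: 0.0
```

>>> play_rows(series=[{"gripper":0.6,"dx":0,"dy":0,"dz":0,"ax":0,"ay":0,"az":0},{"gripper":0.6,"dx":0,"dy":0,"dz":0,"ax":0,"ay":0,"az":0}])

```text
time_s: 7.85
position: [0.4825, -0.3196, 0.1897]
eef_rot: [-0.0, 0.004, 1.0, 0.0]
force: [-0.3, -0.6, 0.1]
grip_width: 0.053
gripper_force: 0.0
```

```bash
cat > red.py <<'E'
from h import *
def red(p,zlo,zhi,near=None,r=.05):
    C=cloud(p); hsv=cv2.cvtColor(p['frame'],cv2.COLOR_BGR2HSV)
    m=((hsv[...,0]<8)|(hsv[...,0]>172))&(hsv[...,1]>150)&(hsv[...,2]>60)&(p['range_z']>0)
    if near is not None: m&=np.hypot(C[...,0]-near[0],C[...,1]-near[1])<r
    P=C[m]; print('zmax',P[:,2].max())
    for a,b in [(zlo,zhi)]:
        Q=P[(P[:,2]>a)&(P[:,2]<b)]; c,rad=cv2.minEnclosingCircle((Q[:,:2]*1000).astype(np.float32))
        print(len(Q),'med',np.median(Q,0).round(4),'circ',np.round(c,1),round(rad,1))
E
python3 -c "
from red import *
p=cam('wrist','w3.png')
red(p,.069,.08,(.483,-.322))
for n in ['marker','stand']:
  for d in models.tip_of(p,n):
    u,v=np.array(d['centre'])*[512,384]; print(n,round(d['conf'],2),round(u),round(v),atz(p,u,v,.01 if n=='marker' else 0).round(4))
go(.483,-.322,.04,180)"
```

```text
zmax 0.07714301577569325
350 med [ 0.4837 -0.3226  0.0749] circ [ 484.9 -322.5] 10.9
marker 0.86 267 233 [ 0.56   -0.3005  0.01  ]
marker 0.82 251 176 [ 0.4842 -0.3212  0.01  ]
marker 0.71 285 106 [ 0.4025 -0.2815  0.01  ]
stand 0.68 251 176 [ 0.4866 -0.3209  0.    ]
d [ 1.000e-04 -3.600e-03  1.499e-01] a [ 0.0004 -0.0001 -0.0051] yaw now 179.71 pos [ 0.4831 -0.3184  0.1899] j [-0.79  0.24  1.64  0.    1.26 -2.35]
```

View pics/w3.png

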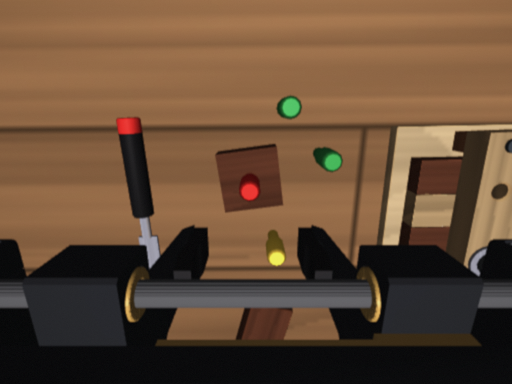

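>>> play_rows(series=[{"gripper":0.6,"dx":-0.001,"dy":-0.0035,"dz":0.04,"ax":0,"ay":0,"az":0},{"gripper":0.6,"dx":-0.001,"dy":-0.0035,"dz":0.08,"ax":0,"ay":0,"az":0},{"gripper":0.6,"dx":-0.001,"dy":-0.0035,"dz":0.1,"ax":0,"ay":0,"az":0},{"gripper":0.6,"dx":-0.001,"dy":-0.0035,"dz":0.1,"ax":0,"ay":0,"az":0},{"gripper":0.6,"dx":-0.001,"dy":-0.0035,"dz":0.1,"ax":0,"ay":0,"az":0}])

```text
time_s: 8.5
position: [0.4843, -0.3226, 0.0905]
eef_rot: [0.0, 0.002, 1.0, -0.0]
force: [0.4, -0.4, 0.9]
grip_width: 0.0528
gripper_force: 0.0
```

```bash
python3 -c "
from red import *
p=cam('wrist')
red(p,.069,.08,(.483,-.322))
go(.484,-.3223,.04,180)"
```

```text
zmax 0.07716251166586159
802 med [ 0.4828 -0.3225  0.0748] circ [ 484.9 -322.6] 11.1
d [0.0008 0.0012 0.0515] a [-0.0015  0.0015 -0.005 ] yaw now 179.71 pos [ 0.4847 -0.3234  0.0915] j [-0.79  0.37  1.7   0.    1.07 -2.36]
```

Centred. Descend and close.

>>> play_rows(series=[{"gripper":0.6,"dx":0,"dy":0.001,"dz":0.03,"ax":0,"ay":0,"az":0},{"gripper":0.6,"dx":0,"dy":0.001,"dz":0.05,"ax":0,"ay":0,"az":0},{"gripper":0.6,"dx":0,"dy":0.001,"dz":0.05,"ax":0,"ay":0,"az":0},{"gripper":0.6,"dx":0,"dy":0.001,"dz":0.05,"ax":0,"ay":0,"az":0},{"gripper":0,"dx":0,"dy":0.001,"dz":0.05,"ax":0,"ay":0,"az":0}])

```text
time_s: 9.05
position: [0.4849, -0.3235, 0.0422]
eef_rot: [0.001, 0.003, 1.0, -0.001]
force: [-0.4, -0.3, 0.4]
grip_width: 0.0472
gripper_force: 0.0
```

>>> play_rows(series=[{"gripper":0,"dx":0,"dy":0,"dz":0,"ax":0,"ay":0,"az":0},{"gripper":0,"dx":0,"dy":0,"dz":0,"ax":0,"ay":0,"az":0},{"gripper":0,"dx":0,"dy":0,"dz":0,"ax":0,"ay":0,"az":0},{"gripper":0,"dx":0,"dy":0,"dz":0,"ax":0,"ay":0,"az":0},{"gripper":0,"dx":0,"dy":0,"dz":0,"ax":0,"ay":0,"az":0}])

```text
time_s: 9.55
position: [0.4839, -0.3226, 0.0405]
eef_rot: [0.0, 0.003, 1.0, -0.0]
force: [0.8, -0.1, 3.8]
grip_width: 0.0211
gripper_force: 30.0
```

```bash
python3 st.py
```

```text
t 9.55 yaw 179.66 pos [ 0.4839 -0.3226  0.0405] F [ 0.8 -0.1  3.8] tau [ 0.14 -0.01 -0.01] j6 -0.0 w 0.0211 30.000740295363357
```

>>> play_rows(series=[{"gripper":0,"dx":0,"dy":0,"dz":-0.03,"ax":0,"ay":0,"az":0},{"gripper":0,"dx":0,"dy":0,"dz":-0.07,"ax":0,"ay":0,"az":0},{"gripper":0,"dx":0,"dy":0,"dz":-0.12,"ax":0,"ay":0,"az":0},{"gripper":0,"dx":0,"dy":0,"dz":-0.16,"ax":0,"ay":0,"az":0},{"gripper":0,"dx":-0.03,"dy":0.03,"dz":-0.16,"ax":0,"ay":0,"az":0}])

```text
time_s: 10.05
position: [0.515, -0.2978, 0.2072]
eef_rot: [0.004, 0.005, 1.0, -0.005]
force: [1.0, -0.5, -1.1]
grip_width: 0.0214
gripper_force: 30.0
```

```bash
python3 st.py;  python3 -c "
from h import *
go(.56,.054,.2,180)"
```

```text
t 10.05 yaw 179.37 pos [ 0.515  -0.2978  0.2072] F [ 1.  -0.5 -1.1] tau [ 0.04 -0.01  0.03] j6 -1.641 w 0.0214 29.99857410446566
d [-0.0411  0.3523  0.0044] a [-0.0091  0.0078 -0.011 ] yaw now 179.37 pos [ 0.515  -0.2978  0.2072] j [-0.72  0.25  1.6  -0.    1.29 -2.28]
```

>>> play_rows(series=[{"gripper":0,"dx":-0.01,"dy":0.04,"dz":0,"ax":0,"ay":0,"az":0},{"gripper":0,"dx":-0.02,"dy":0.08,"dz":0,"ax":0,"ay":0,"az":0},{"gripper":0,"dx":-0.03,"dy":0.12,"dz":0,"ax":0,"ay":0,"az":0},{"gripper":0,"dx":-0.04,"dy":0.16,"dz":0,"ax":0,"ay":0,"az":0},{"gripper":0,"dx":-0.04,"dy":0.2,"dz":0,"ax":0,"ay":0,"az":0}])

```text
time_s: 10.55
position: [0.5555, -0.0911, 0.1997]
eef_rot: [0.0, 0.003, 1.0, 0.0]
force: [1.0, 0.7, -0.1]
grip_width: 0.0214
gripper_force: 30.0
```

>>> play_rows(series=[{"gripper":0,"dx":0,"dy":0.04,"dz":0,"ax":0,"ay":0,"az":0},{"gripper":0,"dx":0,"dy":0.08,"dz":0,"ax":0,"ay":0,"az":0},{"gripper":0,"dx":0,"dy":0.12,"dz":0,"ax":0,"ay":0,"az":0},{"gripper":0,"dx":0,"dy":0.145,"dz":0,"ax":0,"ay":0,"az":0},{"gripper":0,"dx":0,"dy":0.145,"dz":0,"ax":0,"ay":0,"az":0}])

```text
time_s: 11.05
position: [0.5552, 0.0553, 0.1996]
eef_rot: [-0.0, 0.001, 1.0, 0.0]
force: [-0.0, -0.4, -0.2]
grip_width: 0.0212
gripper_force: 30.0
```

>>> play_rows(series=[{"gripper":0,"dx":0,"dy":0,"dz":0,"ax":0,"ay":0,"az":0},{"gripper":0,"dx":0,"dy":0,"dz":0,"ax":0,"ay":0,"az":0},{"gripper":0,"dx":0,"dy":0,"dz":0,"ax":0,"ay":0,"az":0},{"gripper":0,"dx":0,"dy":0,"dz":0,"ax":0,"ay":0,"az":0},{"gripper":0,"dx":0,"dy":0,"dz":0,"ax":0,"ay":0,"az":0}])

```text
time_s: 11.55
position: [0.556, 0.0515, 0.1999]
eef_rot: [-0.0, 0.004, 1.0, -0.0]
force: [0.6, 0.4, 0.3]
grip_width: 0.021
gripper_force: 30.0
```

```bash
python3 st.py;  cat > hole.py <<'E'
from h import *
def hole(p,h0=(.502,.053)):
    C=cloud(p); d=np.hypot(C[...,0]-h0[0],C[...,1]-h0[1])
    m=((d<.016)&(C[...,2]<.064)&(p['range_z']>0)).astype(np.uint8)
    # floor/wall pixels: project onto mouth plane
    cs,_=cv2.findContours(m,cv2.RETR_EXTERNAL,cv2.CHAIN_APPROX_NONE); k=max(cs,key=cv2.contourArea)[:,0]
    W=np.array([atz(p,u,v,.069)[:2]*1000 for u,v in k],np.float32); print('hole',len(k),np.round(cv2.minEnclosingCircle(W),1) if 0 else cv2.minEnclosingCircle(W),cv2.fitEllipse(W), 'px',k.mean(0))
    # caul edges
    t=(C[...,2]>.066)&(C[...,2]<.074)&(abs(C[...,1]-.053)<.04)&(C[...,0]>.46)&(C[...,0]<.56)
    P=C[t]; e=[]
    for x in np.arange(.47,.55,.01):
        y=P[abs(P[:,0]-x)<.004][:,1]
        if len(y)>20: e.append((x,(np.percentile(y,1)+np.percentile(y,99))/2,np.ptp(np.percentile(y,[1,99]))))
    e=np.array(e); print('caul axis y=',np.polyfit(e[:,0],e[:,1],1),e[:,2].mean(),np.polyval(np.polyfit(e[:,0],e[:,1],1),.5045))
E
python3 -c "
from hole import *
p=cam('wrist','w4.png')
for d in models.tip_of(p,'hole_a'):
    u,v=np.array(d['centre'])*[512,384]; print(round(d['conf'],2),round(u),round(v),atz(p,u,v,.07).round(4))
hole(p)
"
```

```text
t 11.55 yaw 179.59 pos [0.556  0.0515 0.1999] F [0.6 0.4 0.3] tau [ 0.05 -0.04  0.01] j6 -0.003 w 0.021 29.999901890723777
0.8 253 134 [0.5035 0.0528 0.07  ]
0.71 131 120 [ 0.4886 -0.0668  0.07  ]
0.64 375 130 [0.5002 0.1737 0.07  ]
hole 44 ((503.958251953125, 53.15761184692383), 8.227684020996094) ((503.9569091796875, 53.15425109863281), (15.3909273147583, 15.680962562561035), 178.0726776123047) px [253.5 134.5]
caul axis y= [0.00937742 0.0483453 ] 0.04503146082705614 0.05307621097581265
```

View pics/w4.png

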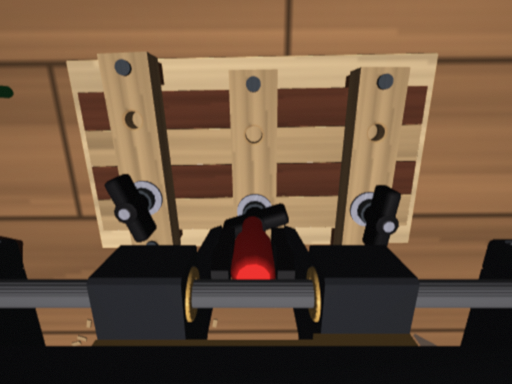

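Middle bar is turned clearly (about (258,215)); marker is held upright; hole at (253,134) → (0.504, 0.053).

```bash
python3 -c "
from h import *
go(.504,.0531,.12,180)"
```

```text
d [0.052 0.001 0.08 ] a [-0.      0.     -0.0067] yaw now 179.62 pos [0.556  0.0518 0.2   ] j [-0.12  0.18  1.69  0.    1.27 -1.68]
```

>>> play_rows(series=[{"gripper":0,"dx":0.03,"dy":0.001,"dz":0,"ax":0,"ay":0,"az":0},{"gripper":0,"dx":0.052,"dy":0.001,"dz":0.02,"ax":0,"ay":0,"az":0},{"gripper":0,"dx":0.052,"dy":0.001,"dz":0.05,"ax":0,"ay":0,"az":0},{"gripper":0,"dx":0.052,"dy":0.001,"dz":0.075,"ax":0,"ay":0,"az":0},{"gripper":0,"dx":0.052,"dy":0.001,"dz":0.08,"ax":0,"ay":0,"az":0}])

```text
time_s: 12.15
position: [0.5017, 0.0537, 0.1174]
eef_rot: [-0.002, 0.003, 1.0, 0.0]
force: [-0.6, -0.9, -0.1]
grip_width: 0.0207
gripper_force: 30.0
```

>>> play_rows(series=[{"gripper":0,"dx":0,"dy":0,"dz":0,"ax":0,"ay":0,"az":0},{"gripper":0,"dx":0,"dy":0,"dz":0,"ax":0,"ay":0,"az":0},{"gripper":0,"dx":0,"dy":0,"dz":0,"ax":0,"ay":0,"az":0},{"gripper":0,"dx":0,"dy":0,"dz":0,"ax":0,"ay":0,"az":0},{"gripper":0,"dx":0,"dy":0,"dz":0,"ax":0,"ay":0,"az":0}])

```text
time_s: 12.65
position: [0.5044, 0.0535, 0.1207]
eef_rot: [0.001, 0.003, 1.0, -0.0]
force: [-0.9, 0.1, -0.4]
grip_width: 0.0207
gripper_force: 30.0
```

```bash
python3 st.py; python3 -c "
from red import *
go(.504,.0531,.081,180)"
```

```text
t 12.65 yaw 179.66 pos [0.5044 0.0535 0.1207] F [-0.9  0.1 -0.4] tau [0.07 0.01 0.03] j6 -0.0 w 0.0207 29.99988381858202
d [ 0.0005 -0.0004  0.0397] a [-0.0002  0.0013 -0.0059] yaw now 179.66 pos [0.5044 0.0535 0.1207] j [-0.13  0.17  1.88  0.    1.09 -1.69]
```

Down slowly, watching force.

>>> play_rows(series=[{"gripper":0,"dx":0,"dy":0,"dz":0.01,"ax":0,"ay":0,"az":0},{"gripper":0,"dx":0,"dy":0,"dz":0.017,"ax":0,"ay":0,"az":0},{"gripper":0,"dx":0,"dy":0,"dz":0.021,"ax":0,"ay":0,"az":0},{"gripper":0,"dx":0,"dy":0,"dz":0.025,"ax":0,"ay":0,"az":0},{"gripper":0,"dx":0,"dy":0,"dz":0.026,"ax":0,"ay":0,"az":0}])

```text
time_s: 13.15
position: [0.5035, 0.0536, 0.0932]
eef_rot: [-0.001, 0.003, 1.0, 0.0]
force: [0.2, -0.8, -1.0]
grip_width: 0.0211
gripper_force: 30.0
```

>>> play_rows(series=[{"gripper":0,"dx":0,"dy":0,"dz":0.003,"ax":0,"ay":0,"az":0},{"gripper":0,"dx":0,"dy":0,"dz":0.006,"ax":0,"ay":0,"az":0},{"gripper":0,"dx":0,"dy":0,"dz":0.009,"ax":0,"ay":0,"az":0},{"gripper":0,"dx":0,"dy":0,"dz":0.012,"ax":0,"ay":0,"az":0},{"gripper":0,"dx":0,"dy":0,"dz":0.012,"ax":0,"ay":0,"az":0}])

```text
time_s: 13.65
position: [0.5036, 0.0536, 0.0815]
eef_rot: [-0.0, 0.003, 1.0, 0.0]
force: [-0.2, 0.6, -1.3]
grip_width: 0.0209
gripper_force: 30.0
```

```bash
python3 st.py; python3 -c "
from red import *
red(cam('wrist'),.105,.125,(.504,.053))"
```

```text
t 13.65 yaw 179.66 pos [0.5036 0.0536 0.0815] F [-0.2  0.6 -1.3] tau [ 0.01 -0.01  0.04] j6 -0.0 w 0.0209 29.999858339942875
zmax 0.15721468168738653
1154 med [0.4981 0.0542 0.1146] circ [503.4  54.1] 10.6
```

In the hole, about a millimetre from home. Release and rise.

>>> play_rows(series=[{"gripper":0.5,"dx":0,"dy":0,"dz":0,"ax":0,"ay":0,"az":0},{"gripper":0.5,"dx":0,"dy":0,"dz":0,"ax":0,"ay":0,"az":0},{"gripper":0.5,"dx":0,"dy":0,"dz":0,"ax":0,"ay":0,"az":0},{"gripper":0.5,"dx":0,"dy":0,"dz":0,"ax":0,"ay":0,"az":0},{"gripper":0.5,"dx":0,"dy":0,"dz":0,"ax":0,"ay":0,"az":0}])

```text
time_s: 14.2
position: [0.5039, 0.0535, 0.0821]
eef_rot: [0.0, 0.003, 1.0, -0.0]
force: [-0.1, 0.4, 0.4]
grip_width: 0.0441
gripper_force: 0.0
```

>>> play_rows(series=[{"gripper":0.5,"dx":0,"dy":0,"dz":-0.02,"ax":0,"ay":0,"az":0},{"gripper":0.5,"dx":0,"dy":0,"dz":-0.05,"ax":0,"ay":0,"az":0},{"gripper":0.5,"dx":0,"dy":0,"dz":-0.09,"ax":0,"ay":0,"az":0},{"gripper":0.5,"dx":0,"dy":0,"dz":-0.13,"ax":0,"ay":0,"az":0},{"gripper":0.5,"dx":0,"dy":0,"dz":-0.15,"ax":0,"ay":0,"az":0}])

```text
time_s: 14.7
position: [0.5054, 0.0534, 0.2359]
eef_rot: [0.003, 0.003, 1.0, -0.0]
force: [-1.1, 0.8, -0.3]
grip_width: 0.0441
gripper_force: 0.0
```

```bash
python3 st.py; python3 -c "
from red import *
from wings import wings
p=cam('wrist','w5.png')
red(p,.108,.13,(.504,.053))
for o in wings(p,[(.583,.174),(.5845,.0533),(.569,-.063)]): print(o)"
```

```text
t 14.7 yaw 179.66 pos [0.5054 0.0534 0.2359] F [-1.1  0.8 -0.3] tau [ 0.02 -0.03 -0.01] j6 0.001 w 0.0441 0.0
zmax 0.11730984623914684
323 med [0.5036 0.0541 0.1148] circ [504.9  53.7] 10.5
(np.int64(275), [562.8, 176.5], 13.8, 23.8, 'ang', np.float64(-15.1), np.float64(0.1178), 'mean', array([560.5, 175.2, 113.7]))
(np.int64(806), [583.9, 53.8], 21.5, 62.9, 'ang', np.float64(-72.6), np.float64(0.1197), 'mean', array([581.9,  53.7, 114.7]))
(np.int64(516), [567.7, -62.2], 63.2, 18.8, 'ang', np.float64(27.6), np.float64(0.1197), 'mean', array([555.8, -65.1, 114.3]))
```

View pics/w5.png

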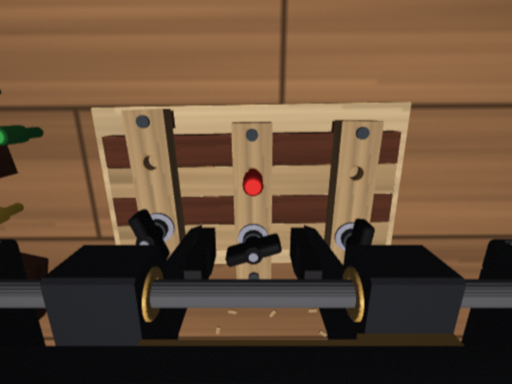

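The marker stands at (253,184), top 0.116 m, so it is home. The middle wing reads −73°, against −28° at the start. Handing in.

```bash
python3 -c "
from h import *
print(arm.finish_job())"
```

```text
the job is handed in; nothing more can be done
None
```

The middle caul's screw was the loose one, the first I tried: I turned it about 45°, put the red marker pin fully home upright in that caul's hole, let go without touching the outer two screws, and handed the job in; no verdict came back.

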